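# Lock a trolley wheel's spacer and washer on its spindle with a bayonet collar

## Task

Finish the trolley wheel that stands on its mounting plate: slide the spacer sleeve down its spindle onto the hub, then the flat washer on top of it, then the slotted locking collar. The spindle's two lugs point an unknown way, so feel for the turn at which the collar's slot drops past them, bring the collar down onto the washer, and turn it until its slot lies square across the plate's long sides, locked under the lugs; then let go. Leave the battery pack, the masking tape and the round tin where they are.

Things in the scene. Friction and masses are not known exactly. Their poses are not given: they have to be found in the camera images.
- hub_seat (a point): centre of the fixed wheel's hub face, on the upright spindle's axis, 46 mm above the bench; z up, x along the long side of the plate, y along its short side. Heights on the spindle above this point: journal 28 mm thick up to 24.5 mm, bevelled to 23 mm thick at 27 mm; neck 19 mm thick up to 54 mm, bevelled tip at 57 mm; two lugs from 45 to 51 mm up
- plate_mid (a point): centre of the fixed oblong mounting plate: dark steel, 160 (x) x 120 (y) x 8 mm, a bolt at each corner, under the wheel (black tyre, 104 mm across, its top 42 mm above the bench); axes as hub_seat
- lug_top (a point): point on the spindle axis level with the lugs' tops, axes those of the plate, NOT of the lugs. Two opposite lugs, 27 mm over their ends, 8 mm wide, 6 mm high. The spindle does not turn, but its lugs point another way every time, unreported: within 35 degrees of this x axis. A collar set on them stays up until its slot is within about 6 degrees of them, then it can go down 23 mm
- spacer_mid (a point): centre of the spacer: plain steel sleeve 44 mm across, 22 mm high, bore 30.5 mm (passes over lugs and journal), starts standing on the bench; z is its axis. It belongs first, on the hub
- washer_mid (a point): centre of the thick flat washer: plain steel ring 50 mm across, 6 mm high, bore 30.5 mm, starts lying on the bench; z is its axis. It belongs second, on the spacer
- collar_mid (a point): centre of the locking collar: dark steel disc 46 mm across, 14 mm high, with two flats 40 mm apart facing its +y and -y (grip there). Bore 21 mm; through slot 11 mm wide, 31 mm long, along its x axis. z is its axis; starts on the bench. A half turn makes no difference. It belongs last: on the washer its underside is 28 mm above the hub, 3 mm clear of the lugs; there it turns freely, no click
- battery_pack: bystander: black battery pack 71 x 98 x 64 mm, origin at the centre of its underside
- masking_tape: bystander: roll of pale masking tape 100 mm across, 25 mm high, origin at the centre of its underside
- wax_tin: bystander: round grey tin 65 mm across, 28 mm high, origin at the centre of its underside

How it is judged:
On the way, in this order (a step that is already met when the one before it is completed fails the run):
1. the spacer stands on the hub, round the spindle (horizontal distance between spacer_mid and hub_seat below 0.0035 m and z of spacer_mid in the frame of hub_seat below 0.013 m), for 0.2 s.
2. the washer lies on the spacer, round the spindle (horizontal distance between washer_mid and hub_seat below 0.0035 m and z of washer_mid in the frame of hub_seat between 0.022 and 0.027 m), for 0.2 s.
3. the collar is round the spindle's neck, below the lugs (horizontal distance between collar_mid and hub_seat below 0.0035 m and z of collar_mid in the frame of hub_seat below 0.0385 m), for 0.2 s.
At the end, for the whole second after the job is handed in: On the spindle, within 3.5 mm of its axis: spacer home on the hub, washer on the spacer, collar flat on the washer below the lugs (each within 2 mm, collar tilted under 6 degrees), the collar's slot within 17 degrees of square across the plate's long sides. Bystanders within 20 mm (all of step 1 and all of step 2 and horizontal distance between collar_mid and hub_seat below 0.0035 m and z of collar_mid in the frame of hub_seat between 0.031 and 0.037 m and angle between collar_mid's own z axis and vertical below 0.1 rad and angle between the x axis of collar_mid and the y axis of hub_seat, either way round below 0.3 rad); the robot touches nothing.
It fails at once if a bystander (battery pack, masking tape or round tin) is moved by more than 20 mm (distance of any of battery_pack, masking_tape, wax_tin from where it was at the start of the episode above 0.02 m).
It also fails if it takes over 72 s, if anything falls off the work surface, if the arm or the gripper's body presses on something with over 40 N, if the wrist force passes 120 N, or if a joint passes its speed limit or range.

## Robot

A 7-joint arm with a two-finger parallel gripper is mounted at the origin on a cart in front of the work surface, level with it; the furniture and walls round the work are solid. World frame = base frame: x ahead of the robot, y to its left, z up, the work surface at z = 0. Lengths are in m, angles in rad, forces in N, time in s.
With the tool pointing down it reaches from about 0.4 to 0.9 m from the base axis. Payload 5.6 kg.
Tool frame: the origin (TCP) lies at the very end of the fingers, on their centre line; the grasp point (between the pads) lies 19 mm behind it; z points along the fingers, y is the line along which they close (so a half turn about z gives the same grasp; the last joint's range is limited). The gripper opens to 92 mm and grips with 3 to 60 N. Pads are 20 mm wide; open, the fingers measure 128 mm over their backs; the gripper's body (75 mm by 189 mm) begins 69 mm behind the grasp point.
Start: joints at [-1.212, 0.468, -0.012, 1.603, 0.006, 1.071, -0.056], TCP at [0.254, 0.598, 0.215] pointing down, gripper open.
Joint ranges: [-2.53, 2.53], [-0.31, 2.02], [-1.57, 1.55], [0.28, 2.44], [-1.29, 4.43], [0.15, 1.84], [-2.92, 2.92]. Speed limits (rad/s): [2.57, 2.57, 3.14, 3.14, 3.14, 3.14, 3.14].

## Interface

Orientations are given as a 3x3 rotation matrix whose columns are the frame's x, y, z axes.
In Python, from rig import r gives the robot as it stands.
- The arm moves only by the tool carry_out, never from a script. Its argument "steps" is a list that holds one entry, the list of rows, each a list of 5 numbers: the opening, from -1 (shut) to 1 (fully open), so that 0 is half open, then the shift along the tool's x, y, z in mm, then the turn about the tool's z in rad. In form: [[[grip, dx, dy, dz, twist], ...]]. A call has 1 to 12 rows; each row is the pose to reach, as a shift and turn from the pose commanded when the call began, along the tool's axes at that moment; what a row does not reach only later rows make up. A row lasts 1/12 s, in which the tool goes at most 41.7 mm and 7.16 degrees, less where a joint would pass 70% of its speed; a pose out of reach is approached as far as the arm can. A call with a gripper value outside its range is refused whole. The fingers move at their own pace and stop on an object; the grip force is fixed at half the most. Time passes only in rows, so rows that repeat a pose let the fingers close. It gives the time, the measured TCP pose, the force, the opening and the grip force at its end, in the units of the state.
- r.read_state(): the state, without advancing time (a new reading comes with each control period).
- r.get_image(name): name is "scene" or "side" or "wrist"; returns the picture (384x512x3 uint8, blue, green, red); there is no depth.
- r.get_calibration(name): a dict with "K" (3x3 intrinsics, pixels), "rvec" (rotation vector, rad) and "tvec" (3), from world to camera coordinates, as OpenCV has them. Camera axes: x right, y down, z forward; pixel columns grow to the right and rows downward; lengths in m; the calibration is good to about 2 mm. The wrist camera is an equidistant fisheye: a pixel r from the principal point sees the ray r / f radians off the axis. A picture is of the moment at which its call begins: read the wrist's pose just before it. get_calibration takes no time and is no camera call; for the wrist camera it gives the pose at the moment of the call.
- r.hand_in(): hands the job in; it is judged then, once.
The state is a dict: "time_s": time; "joints": joint angles; "qvel": joint speeds; "joint_torque": joint torques, N m; "eef_pos": TCP position; "tcp_rot": TCP orientation; "wrist_force": force on the tool from outside, world axes, zero at the start; "moment": the same for the moment, N m; "width": finger opening in m; "finger_force": force on a finger pad.
Only numpy, scipy, OpenCV 4.12 (cv2) and the standard library are available. Lean on these libraries where they do the work, as an engineer would, in place of code of your own. Each camera call takes 0.05 s, during which the arm holds its last target. There are 200 camera calls.

## Working session

There is one attempt and no reset: what is moved stays moved. The work goes in short steps, Python scripts to look and compute and a tool call to move; the robot and the scene stay as the last step left them, time stands still between calls to the robot, and variables do not carry over. Pictures are saved under pics/ and viewed, at most 10 in all, crops included, and the job is handed in when it is done.

Besides the shell and the picture viewer there is one more tool, called after "Emit:" by a JSON object that holds its "name" and its "arguments", one argument or row to a line. carry_out: Moves the arm, as the interface text tells. Its arguments: {"type":"object","properties":{"steps":{"type":"array","items":{"type":"array","items":{"type":"array","items":{"type":"number"}}}}},"required":["steps"]}

```bash
mkdir -p pics; cat > h.py <<'E'
import numpy as np,cv2
from rig import r
def ray(c,u,v):
    K=np.array(c["K"],float).reshape(3,3);R=cv2.Rodrigues(np.array(c["rvec"],float))[0];t=np.array(c["tvec"],float).ravel()
    return K,R,t
def back(c,u,v,z,fish=False):
    K,R,t=ray(c,u,v)
    x=(u-K[0,2])/K[0,0];y=(v-K[1,2])/K[1,1]
    if fish:
        th=np.hypot(x,y);s=np.sin(th)/max(th,1e-9);d=np.array([x*s,y*s,np.cos(th)])
    else: d=np.array([x,y,1])
    d=R.T@d;o=-R.T@t
    return o+d*(z-o[2])/d[2]
def proj(c,P,fish=False):
    K,R,t=ray(c,0,0);p=R@np.array(P)+t
    if fish:
        n=np.hypot(p[0],p[1]);th=np.arctan2(n,p[2]);q=p[:2]/max(n,1e-9)*th
    else:q=p[:2]/p[2]
    return K[0,0]*q[0]+K[0,2],K[1,1]*q[1]+K[1,2]
E
python3 - <<'E'
from h import *
s=r.read_state();print(s)
for n in("scene","side","wrist"):
    c=r.get_calibration(n);cv2.imwrite(f"pics/{n}0.png",r.get_image(n));print(n,c)
a=[cv2.imread(f"pics/{n}0.png") for n in("scene","side","wrist")]
cv2.imwrite("pics/a0.png",cv2.resize(a[0],(800,600),interpolation=cv2.INTER_CUBIC))
E
```

```text
{'time_s': 0.0, 'joints': array([-1.21197669,  0.46838271, -0.01158849,  1.60359371,  0.00601895,
        1.0714039 , -0.05635341]), 'qvel': array([-0.00134151, -0.00029847,  0.00088018,  0.00241501, -0.00060332,
        0.00052536,  0.0027664 ]), 'joint_torque': array([ 7.77281384e-04, -5.20581007e+01, -1.17947199e-02, -2.43744206e+01,
       -5.65132673e-02,  1.72507949e-02,  1.59451370e-04]), 'eef_pos': array([0.25406496, 0.59766911, 0.21364915]), 'tcp_rot': array([[-9.20303487e-01,  3.91204793e-01, -5.49315036e-04],
       [ 3.91205151e-01,  9.20301991e-01, -1.66550740e-03],
       [-1.46018756e-04, -1.74766714e-03, -9.99998462e-01]]), 'wrist_force': array([ 0.3124422 , -1.26018022, -0.18111207]), 'moment': array([-0.06091124,  0.03192088, -0.00278352]), 'finger_force': 0.0, 'width': 0.09200835034077348}
scene {'K': array([[373.50496829,   0.        , 246.27874507],
       [  0.        , 373.50496829, 191.58891137],
       [  0.        ,   0.        ,   1.        ]]), 'rvec': array([ 2.05366767, -0.58250805,  0.33585938]), 'tvec': array([-0.3947672 ,  0.31975986,  0.51632486])}
side {'K': array([[410.12346201,   0.        , 246.86647421],
       [  0.        , 410.12346201, 194.14020259],
       [  0.        ,   0.        ,   1.        ]]), 'rvec': array([ 2.13544018, -0.32676178,  0.1445124 ]), 'tvec': array([-0.52974816,  0.27970193,  0.77694477])}
wrist {'K': array([[297.31863964,   0.        , 257.0468885 ],
       [  0.        , 297.31863964, 192.33373897],
       [  0.        ,   0.        ,   1.        ]]), 'rvec': array([-2.42128929, -1.6004386 , -0.22025523]), 'tvec': array([-0.64892703, -0.02977603,  0.39209739])}
```

View pics/a0.png

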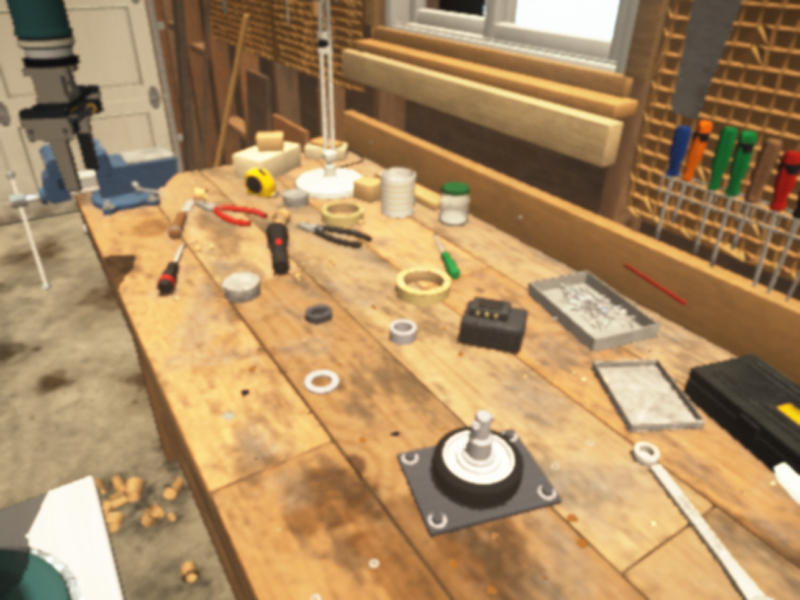

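View pics/side0.png

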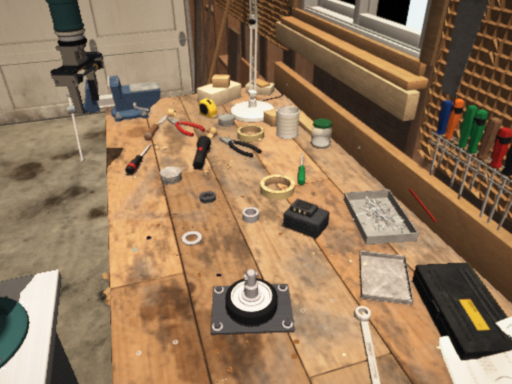

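The scene view shows (800x600 px) the spacer at (403,328), washer (322,381), collar (318,313) and spindle tip (484,413). In the side view they are at (251,214), (191,238), (207,197) and (250,271). I'll turn these into rough positions.

```bash
python3 - <<'E'
from h import *
cs=r.get_calibration("scene");cd=r.get_calibration("side")
S=.64
for n,z,a,b in(("spacer",.011,(403,332),(251,215)),("washer",.006,(322,381),(191,238)),("collar",.010,(318,313),(207,197)),("tip",.103,(484,414),(250,271)),("tape",.012,(423,284),(278,186)),("tin",.014,(241,287),(170,174)),("batt",.03,(493,326),(306,217))):
    print(n,back(cs,a[0]*S,a[1]*S,z).round(4),back(cd,*b,z).round(4))
for p in [(410,458),(438,521),(548,492),(513,436)]: print("bolt",back(cs,p[0]*S,p[1]*S,.01).round(4))
for p in [(222,289),(217,327),(289,324),(281,287)]: print("bolt",back(cd,*p,.01).round(4))
for n in("scene","side"):
    im=cv2.imread(f"pics/{n}0.png")
    cv2.imwrite(f"pics/crop_{n}.png",cv2.resize(im[220:350,240:370] if n=="scene" else im[255:345,200:310],(700,600) if n=="side" else (600,600),interpolation=cv2.INTER_CUBIC))
E
```

```text
spacer [0.6245 0.2016 0.011 ] [0.6251 0.2008 0.011 ]
washer [0.4603 0.1643 0.006 ] [0.4589 0.1633 0.006 ]
collar [0.5336 0.3253 0.01  ] [0.5334 0.3222 0.01  ]
tip [ 0.5374 -0.0888  0.103 ] [ 0.5357 -0.0869  0.103 ]
tape [0.7408 0.3112 0.012 ] [0.7405 0.3094 0.012 ]
tin [0.4511 0.4703 0.014 ] [0.4512 0.4763 0.014 ]
batt [0.7397 0.1186 0.03  ] [0.7464 0.1244 0.03  ]
bolt [ 0.4836 -0.0278  0.01  ]
bolt [ 0.4586 -0.1191  0.01  ]
bolt [ 0.5892 -0.1533  0.01  ]
bolt [ 0.6163 -0.0655  0.01  ]
bolt [ 0.4906 -0.0277  0.01  ]
bolt [ 0.4584 -0.1192  0.01  ]
bolt [ 0.5911 -0.1543  0.01  ]
bolt [ 0.6102 -0.0605  0.01  ]
```

Emit:
{"name": "carry_out", "arguments": {
  "steps": [
    [[1,-411,-236,0,0],[1,-411,-236,0,0],[1,-411,-236,0,0],[1,-411,-236,0,0],[1,-411,-236,0,0],[1,-411,-236,0,0],[1,-411,-236,0,0],[1,-411,-236,0,0],[1,-411,-236,0,0],[1,-411,-236,0,0],[1,-411,-236,0,0],[1,-411,-236,0,0]]
  ]
}}

```text
time_s: 1.15
eef_pos: [0.5436, 0.2135, 0.2146]
tcp_rot: [[-0.917, 0.398, 0.002], [0.398, 0.917, -0.003], [-0.003, -0.002, -1.0]]
wrist_force: [-0.3, -0.8, -0.1]
width: 0.092
finger_force: 0.0
```

Emit:
{"name": "carry_out", "arguments": {
  "steps": [
    [[1,0,0,0,0],[1,0,0,0,0],[1,0,0,0,0]]
  ]
}}

```text
time_s: 1.4
eef_pos: [0.5391, 0.2217, 0.2143]
tcp_rot: [[-0.921, 0.389, -0.001], [0.389, 0.921, 0.001], [0.001, 0.0, -1.0]]
wrist_force: [-0.7, 1.1, -1.2]
width: 0.0917
finger_force: 0.0
```

```bash
cat >> h.py <<'E'
def delta(P):
    s=r.read_state();return (s["tcp_rot"].T@(np.array(P)-s["eef_pos"])*1000).round(1)
E
python3 - <<'E'
from h import *
s=r.read_state();print(s["time_s"],s["eef_pos"],s["tcp_rot"],s["wrist_force"],s["joints"])
c=r.get_calibration("wrist");im=r.get_image("wrist");cv2.imwrite("pics/w1.png",im)
cv2.imwrite("pics/w1v.png",cv2.resize(im,(800,600),interpolation=cv2.INTER_CUBIC))
K,R,t=ray(c,0,0);print("cam in tool",s["tcp_rot"].T@(-R.T@t-s["eef_pos"]))
for n,P in dict(sp=(.6248,.2012,.022),wa=(.4595,.1638,.006),co=(.5335,.3235,.014),pl=(.537,-.09,.1)).items():print(n,proj(c,P,True),delta(P))
E
```

```text
1.4 [0.53913809 0.22174243 0.21429204] [[-9.21055839e-01  3.89429033e-01 -1.08187593e-03]
 [ 3.89428565e-01  9.21056461e-01  6.22893995e-04]
 [ 1.23904182e-03  1.52406761e-04 -9.99999221e-01]] [-0.73531733  1.09130567 -1.15854321] [-0.5675437   0.35342408  0.15165751  1.78073975 -0.06287454  1.01277961
  0.77901792]
cam in tool [ 7.74952840e-02 -1.31141463e-04 -1.70625261e-01]
sp (np.float64(268.05136380583235), np.float64(236.9569828505893)) [-87.5  13.9 192.3]
wa (np.float64(191.70466657254588), np.float64(132.49732546058124)) [ 50.3 -84.8 208.4]
co (np.float64(329.2024512822118), np.float64(137.66770436439296)) [ 44.2  91.1 200.4]
pl (np.float64(47.74931603669728), np.float64(274.0955503540653)) [-119.6 -288.5  114.1]
```

View pics/w1v.png

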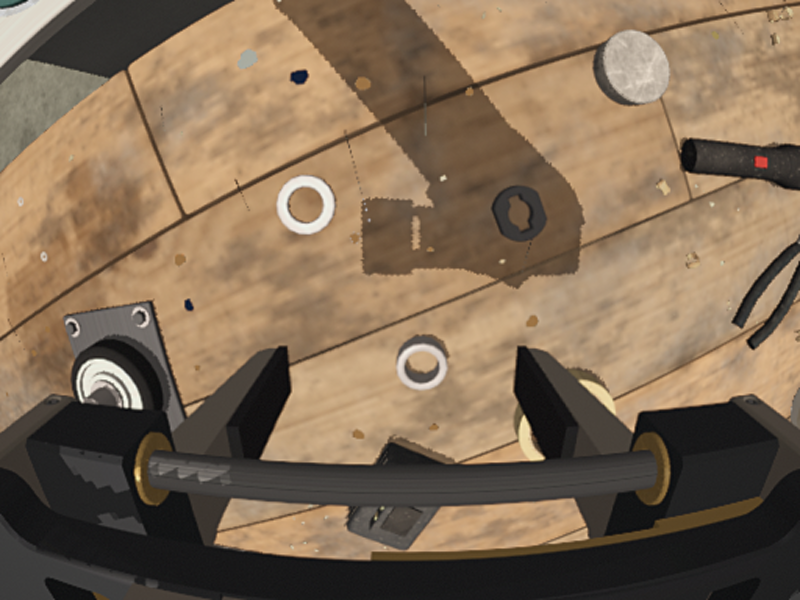

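The wrist view (800x600) shows the spacer top at (422,365), the washer at (306,205), and the collar at (519,213) with its slot roughly vertical in the picture. I'll refine these with contour fits.

```bash
python3 - <<'E'
from h import *
c=r.get_calibration("wrist");im=cv2.imread("pics/w1.png")
g=im.astype(int);sat=g.max(2)-g.min(2);V=g.max(2)
M=dict(sp=((sat<30)&(V>140),(270,234),30,.022),wa=((sat<40)&(V>170),(196,131),25,.006),co=((V<75),(332,136),24,.014))
for n,(m,(u,v),w,z) in M.items():
    k=np.zeros(m.shape,np.uint8);k[v-w:v+w,u-w:u+w]=m[v-w:v+w,u-w:u+w]
    cnt=max(cv2.findContours(k,cv2.RETR_EXTERNAL,cv2.CHAIN_APPROX_NONE)[0],key=cv2.contourArea)[:,0]
    P=np.array([back(c,a,b,z,True)[:2] for a,b in cnt],np.float32)*1000
    e=cv2.fitEllipse(P) ;print(n,len(cnt),cv2.minEnclosingCircle(P),e, cv2.minAreaRect(P))
    if n=="co":
        hs,_=cv2.findContours(255-k[v-w:v+w,u-w:u+w],cv2.RETR_LIST,cv2.CHAIN_APPROX_NONE)
        for h in hs:
            if 30<cv2.contourArea(h)<400:
                Q=np.array([back(c,a+u-w,b+v-w,z,True)[:2] for a,b in h[:,0]],np.float32)*1000
                print("slot",cv2.contourArea(h),cv2.minAreaRect(Q),cv2.fitEllipse(Q))
cv2.imwrite("pics/w1c.png",cv2.resize(im[100:170,295:370],(750,600)[::1],interpolation=cv2.INTER_CUBIC))
E
```

```text
sp 86 ((622.133544921875, 204.80722045898438), 21.677175521850586) ((622.0208740234375, 204.96563720703125), (41.59162902832031, 42.19285202026367), 118.15231323242188) ((621.9109497070312, 205.0887451171875), (41.513248443603516, 40.92466354370117), 66.872314453125)
wa 103 ((458.89263916015625, 168.9120330810547), 24.618083953857422) ((459.0638732910156, 168.92897033691406), (47.720027923583984, 48.10225296020508), 88.24356842041016) ((459.24072265625, 169.059326171875), (48.36324691772461, 47.34598159790039), 20.975454330444336)
co 100 ((533.3499145507812, 327.1116638183594), 24.033178329467773) ((532.78271484375, 328.0016174316406), (42.18630599975586, 46.85248565673828), 104.54417419433594) ((533.2984008789062, 327.8091125488281), (41.25787353515625, 47.55930709838867), 88.79293823242188)
```

View pics/w1c.png

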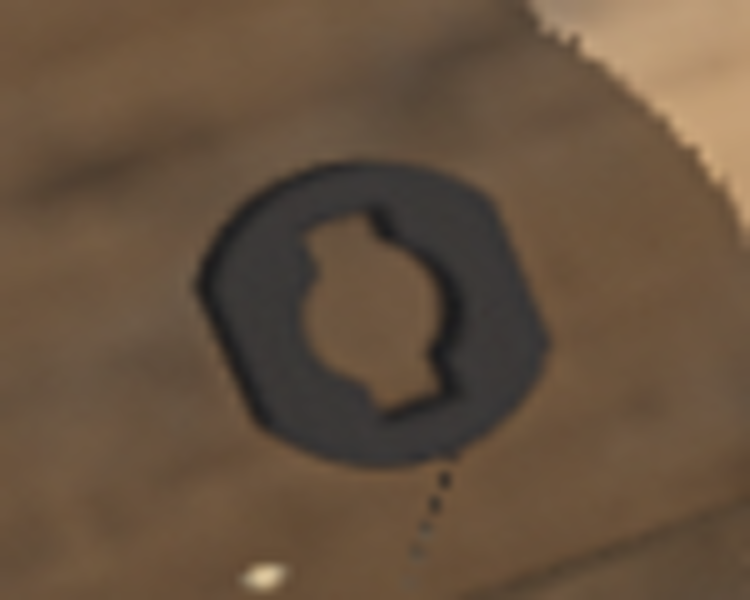

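Emit:
{"name": "carry_out", "arguments": {
  "steps": [
    [[1,-85,15,40,0],[1,-85,15,80,0],[1,-85,15,120,0],[1,-85,15,150,0],[1,-85,15,150,0],[1,-85,15,150,0],[1,-85,15,150,0],[1,-85,15,150,0]]
  ]
}}

```text
time_s: 2.12
eef_pos: [0.6247, 0.2027, 0.0664]
tcp_rot: [[-0.921, 0.389, 0.002], [0.389, 0.921, 0.001], [-0.001, 0.002, -1.0]]
wrist_force: [-0.2, 0.7, -0.2]
width: 0.0924
finger_force: 0.0
```

```bash
cat >> h.py <<'E'
def ring(im,c,m,u,v,w,z):
    k=np.zeros(m.shape,np.uint8);y0,x0=max(v-w,0),max(u-w,0);k[y0:v+w,x0:u+w]=m[y0:v+w,x0:u+w]
    cnt=max(cv2.findContours(k,cv2.RETR_EXTERNAL,cv2.CHAIN_APPROX_NONE)[0],key=cv2.contourArea)[:,0]
    P=np.array([back(c,a,b,z,True)[:2] for a,b in cnt],np.float32)*1000
    return cv2.minEnclosingCircle(P),cv2.fitEllipse(P)
E
python3 - <<'E'
from h import *
s=r.read_state();print(s["time_s"],s["eef_pos"],s["tcp_rot"][:,0],s["wrist_force"])
c=r.get_calibration("wrist");im=r.get_image("wrist");cv2.imwrite("pics/w2.png",im)
u,v=map(int,proj(c,(.6235,.203,.022),True));print(u,v)
g=im.astype(int);sat=g.max(2)-g.min(2);V=g.max(2)
print(ring(im,c,(sat<30)&(V>140),u,v,50,.022))
cv2.imwrite("pics/w2v.png",cv2.resize(im,(800,600),interpolation=cv2.INTER_CUBIC))
E
```

```text
2.1167 [0.62474161 0.20267437 0.06637666] [-0.92109662  0.38933156 -0.0013987 ] [-0.18600215  0.70082842 -0.19227149]
256 211
(((615.158203125, 203.91055297851562), 19.482057571411133), ((616.9291381835938, 204.17054748535156), (26.658184051513672, 36.04399871826172), 177.79727172851562))
```

View pics/w2v.png

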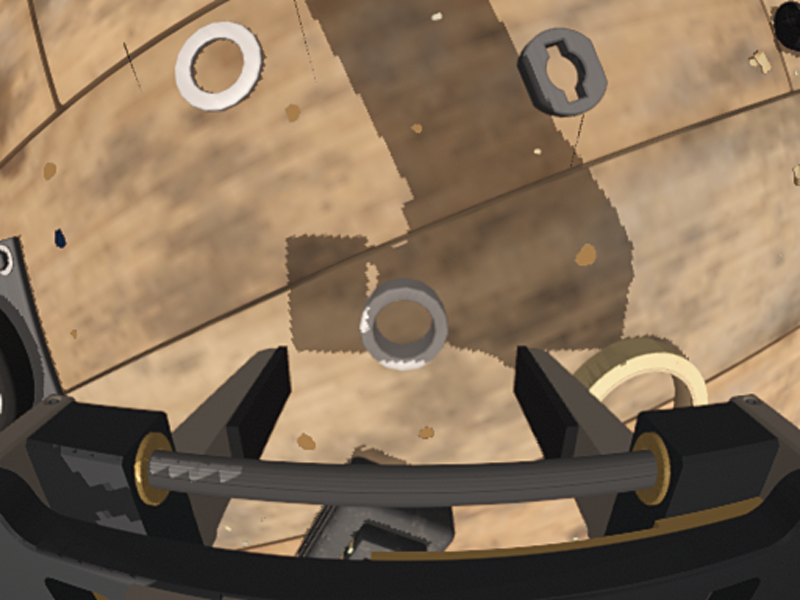

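The close view shows the spacer's top face centred near (404,327), midway between the fingers (finger edges at 288 and 516).

```bash
python3 - <<'E'
from h import *
c=r.get_calibration("wrist");S=.64
for n,u,v,z in(("sp",404,327,.022),("wa",219,66,.006),("co",563,71,.014)):
    p=back(c,u*S,v*S,z,True);print(n,p,delta(p))
E
```

```text
sp [0.62297124 0.20465882 0.022     ] [ 2.9  0.9 45. ]
wa [0.46168877 0.16959252 0.006     ] [137.8 -94.2  60.4]
co [0.53504161 0.32709438 0.014     ] [131.6  79.4  52.9]
```

Emit:
{"name": "carry_out", "arguments": {
  "steps": [
    [[1,2.5,1,30,0],[1,2.5,1,55,0],[1,2.5,1,61,0],[1,2.5,1,61,0],[-1,2.5,1,61,0],[-1,2.5,1,61,0],[-1,2.5,1,61,0],[-1,2.5,1,61,0],[-1,2.5,1,61,0],[-1,2.5,1,61,0],[-1,2.5,1,61,0],[-1,2.5,1,61,0]]
  ]
}}

```text
time_s: 3.17
eef_pos: [0.6225, 0.2028, 0.0038]
tcp_rot: [[-0.92, 0.391, 0.0], [0.391, 0.92, 0.0], [-0.0, 0.0, -1.0]]
wrist_force: [0.0, 1.4, 1.3]
width: 0.0428
finger_force: 30.0
```

Emit:
{"name": "carry_out", "arguments": {
  "steps": [
    [[-1,0,0,-40,0],[-1,0,0,-80,0],[-1,0,0,-120,0],[-1,-30,-80,-150,0],[-1,-112,-303,-150,0],[-1,-112,-303,-150,0],[-1,-112,-303,-150,0],[-1,-112,-303,-150,0],[-1,-112,-303,-150,0],[-1,-112,-303,-150,0],[-1,-112,-303,-150,0],[-1,-112,-303,-150,0]]
  ]
}}

```text
time_s: 4.17
eef_pos: [0.6054, -0.1306, 0.1542]
tcp_rot: [[-0.916, 0.402, 0.0], [0.402, 0.916, -0.006], [-0.003, -0.005, -1.0]]
wrist_force: [0.1, -1.5, 0.1]
width: 0.0433
finger_force: 30.0
```

Emit:
{"name": "carry_out", "arguments": {
  "steps": [
    [[-1,0,0,0,0],[-1,0,0,0,0],[-1,0,0,0,0],[-1,0,0,0,0]]
  ]
}}

```text
time_s: 4.5
eef_pos: [0.6071, -0.1177, 0.1533]
tcp_rot: [[-0.922, 0.388, -0.0], [0.388, 0.922, 0.001], [0.001, 0.001, -1.0]]
wrist_force: [-0.7, 0.6, -0.9]
width: 0.0437
finger_force: 30.0
```

```bash
python3 - <<'E'
from h import *
s=r.read_state();print(s["time_s"],s["eef_pos"],s["tcp_rot"][:,0],s["wrist_force"],s["joints"])
c=r.get_calibration("wrist");im=r.get_image("wrist");cv2.imwrite("pics/w3.png",im)
print(proj(c,(.5365,-.0905,.103),True))
cv2.imwrite("pics/w3v.png",cv2.resize(im[60:320,80:430],(800,594),interpolation=cv2.INTER_CUBIC))
E
```

```text
4.5 [ 0.60710701 -0.11767937  0.1533067 ] [-9.21554382e-01  3.88248573e-01  7.53093977e-04] [-0.66825089  0.61762216 -0.91782318] [-0.02528815  0.48191045  0.21661978  1.74863984 -0.12603072  0.92511194
  1.41552392]
(np.float64(253.94520221282056), np.float64(112.90750976881634))
```

View pics/w3v.png

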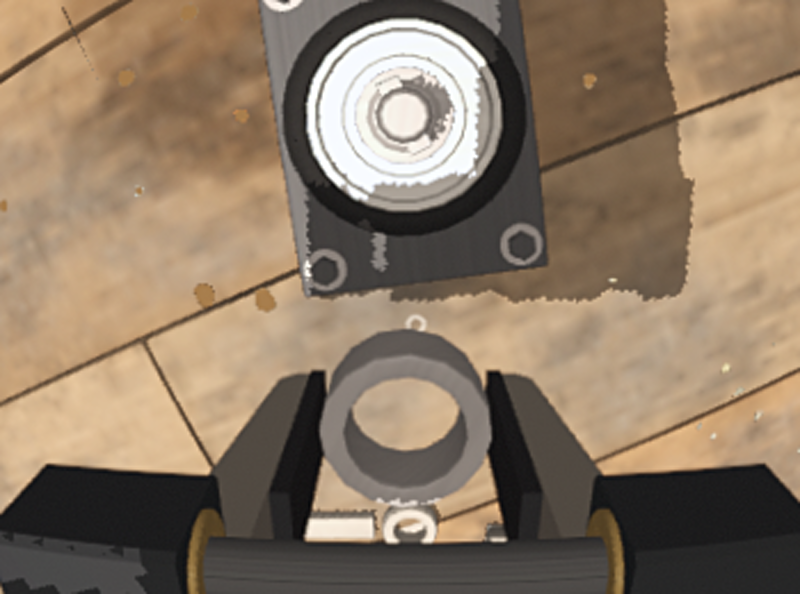

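The crop shows the spindle tip at about (404,114), the tyre centred at (405,117), and the held spacer's top face centred near (405,428).

```bash
python3 - <<'E'
from h import *
s=r.read_state()
c=r.get_calibration("wrist");f=350/800
B=lambda u,v,z:back(c,80+u*f,60+v*f,z,True)
for n,u,v,z in(("tip",404,114,.103),("tyre",405,117,.042),("hubring",404,114,.046),("sp",405,429,s["eef_pos"][2]+.018)):
    p=B(u,v,z);print(n,p,delta(p))
e=[B(263,0,.008),B(305,295,.008),B(520,0,.008),B(547,264,.008)]
for a,b in((0,1),(2,3)):print(np.degrees(np.arctan2(*(e[b]-e[a])[1::-1])))
p=[B(305,295,.008),B(547,264,.008)];print(np.degrees(np.arctan2(*(p[1]-p[0])[1::-1])))
im=cv2.imread("pics/w3.png")[88:132,234:282]
cv2.imwrite("pics/w3c.png",cv2.resize(cv2.LUT(im,(255*(np.arange(256)/255.)**4).astype(np.uint8)),(654,600),interpolation=cv2.INTER_CUBIC))
E
```

```text
tip [ 0.53524559 -0.08798261  0.103     ] [77.8 -0.4 50.4]
tyre [ 0.53642298 -0.08806792  0.042     ] [ 76.7  -0.  111.4]
hubring [ 0.53512504 -0.08796192  0.046     ] [ 77.9  -0.4 107.4]
sp [ 0.60568544 -0.11747891  0.17139363] [  1.5  -0.1 -18. ]
-15.992554661518223
-15.819808247435637
74.6342557376342
```

View pics/w3c.png

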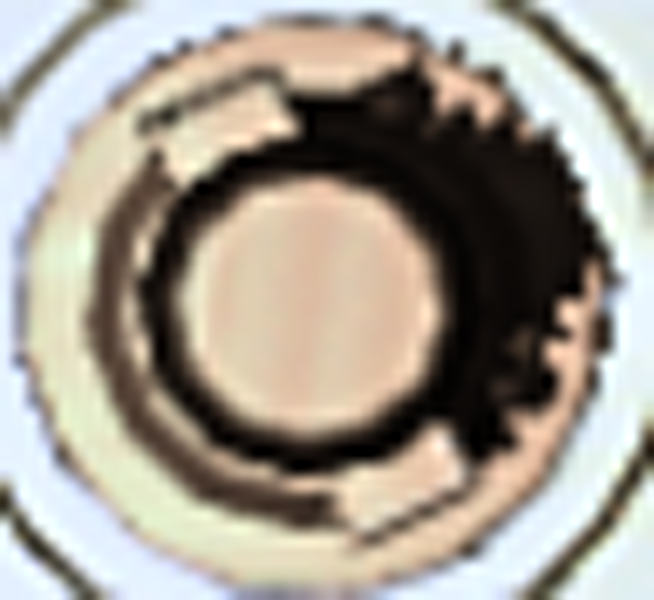

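The contrast-stretched crop shows the tip at (310,305) and the lugs at (228,130) and (405,482). That puts the lug axis about 27° off tool x, roughly +20° from plate x, which is inside the stated ±35°.

Emit:
{"name": "carry_out", "arguments": {
  "steps": [
    [[-1,40,0,0,0],[-1,76,-0.3,0,0],[-1,76,-0.3,0,0],[-1,76,-0.3,0,0],[-1,76,-0.3,0,0],[-1,76,-0.3,0,0],[-1,76,-0.3,0,0],[-1,76,-0.3,0,0],[-1,76,-0.3,0,0]]
  ]
}}

```text
time_s: 5.3
eef_pos: [0.5373, -0.0908, 0.1534]
tcp_rot: [[-0.92, 0.391, 0.0], [0.391, 0.92, -0.0], [-0.0, -0.0, -1.0]]
wrist_force: [0.3, 0.1, -0.5]
width: 0.0434
finger_force: 30.0
```

```bash
python3 - <<'E'
from h import *
s=r.read_state();print(s["eef_pos"],s["wrist_force"],delta((.5355,-.088,.1)))
for n in("scene","side"):
    c=r.get_calibration(n);u,v=map(int,proj(c,(.5355,-.088,.12)));im=r.get_image(n)
    cv2.imwrite(f"pics/{n}4.png",cv2.resize(im[v-40:v+40,u-40:u+40],(400,600) if 0 else (400,400),interpolation=cv2.INTER_CUBIC))
cv2.imwrite("pics/b4.png",np.hstack([cv2.imread(f"pics/{n}4.png") for n in("scene","side")]))
E
```

```text
[ 0.53729698 -0.09078444  0.15344203] [ 0.29043371  0.09029907 -0.51388401] [ 2.7  1.9 53.4]
```

View pics/b4.png

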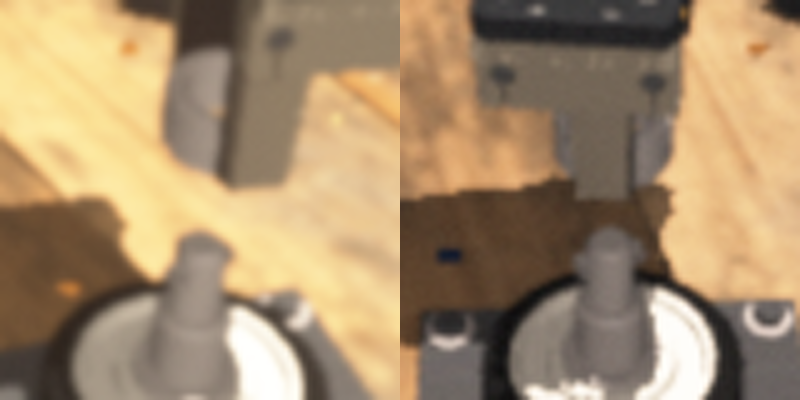

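Seen from both cameras, the spacer hangs above the spindle. I'll correct by about (1.2, 1.9) mm and lower it.

Emit:
{"name": "carry_out", "arguments": {
  "steps": [
    [[-1,1.2,1.9,10,0],[-1,1.2,1.9,30,0],[-1,1.2,1.9,40,0],[-1,1.2,1.9,47,0],[-1,1.2,1.9,54,0],[-1,1.2,1.9,60,0],[-1,1.2,1.9,66,0],[-1,1.2,1.9,70,0],[-1,1.2,1.9,70,0],[-1,1.2,1.9,70,0]]
  ]
}}

```text
time_s: 6.23
eef_pos: [0.5366, -0.0883, 0.0836]
tcp_rot: [[-0.92, 0.391, 0.0], [0.391, 0.92, 0.0], [-0.0, 0.0, -1.0]]
wrist_force: [-0.2, 0.4, -0.1]
width: 0.043
finger_force: 30.0
```

Emit:
{"name": "carry_out", "arguments": {
  "steps": [
    [[-1,0,0,4,0],[-1,0,0,8,0],[-1,0,0,11,0],[-1,0,0,14,0],[-1,0,0,16,0],[-1,0,0,16,0],[-1,0,0,16,0]]
  ]
}}

```text
time_s: 6.82
eef_pos: [0.5365, -0.0883, 0.0675]
tcp_rot: [[-0.92, 0.391, -0.0], [0.391, 0.92, 0.0], [0.0, -0.0, -1.0]]
wrist_force: [-0.9, 0.2, -0.4]
width: 0.043
finger_force: 30.0
```

Emit:
{"name": "carry_out", "arguments": {
  "steps": [
    [[-1,0,0,4,0],[-1,0,0,8,0],[-1,0,0,11,0],[-1,0,0,14,0],[-1,0,0,16,0],[-1,0,0,17,0],[-1,0,0,18,0],[-1,0,0,18,0],[-1,0,0,18,0]]
  ]
}}

```text
time_s: 7.57
eef_pos: [0.5365, -0.0883, 0.0498]
tcp_rot: [[-0.92, 0.391, 0.0], [0.391, 0.92, 0.0], [-0.0, 0.0, -1.0]]
wrist_force: [-1.5, 0.4, 0.8]
width: 0.0433
finger_force: 30.0
```

Emit:
{"name": "carry_out", "arguments": {
  "steps": [
    [[0.2,0,0,0,0],[0.2,0,0,0,0],[0.2,0,0,0,0],[0.2,0,0,-15,0],[0.2,0,0,-50,0],[0.5,0,0,-90,0],[1,30,30,-110,0],[1,60,60,-110,0],[1,90,90,-110,0],[1,115,115,-110,0],[1,135,150,-110,0],[1,155,180,-110,0]]
  ]
}}

```text
time_s: 8.57
eef_pos: [0.4636, 0.1404, 0.1602]
tcp_rot: [[-0.921, 0.39, 0.001], [0.39, 0.921, 0.001], [-0.001, 0.001, -1.0]]
wrist_force: [1.2, 0.7, 0.3]
width: 0.092
finger_force: 0.0
```

Emit:
{"name": "carry_out", "arguments": {
  "steps": [
    [[1,16,27,0,0],[1,16,27,40,0],[1,16,27,80,0],[1,16,27,95,0],[1,16,27,95,0],[1,16,27,95,0],[1,16,27,95,0],[1,16,27,95,0]]
  ]
}}

```text
time_s: 9.23
eef_pos: [0.4615, 0.1695, 0.0662]
tcp_rot: [[-0.92, 0.392, 0.003], [0.392, 0.92, 0.001], [-0.002, 0.002, -1.0]]
wrist_force: [0.2, -0.4, 0.5]
width: 0.0921
finger_force: 0.0
```

```bash
python3 - <<'E'
from h import *
s=r.read_state();print(s["eef_pos"],s["wrist_force"],delta((.460,.1692,.003)))
c=r.get_calibration("wrist");im=r.get_image("wrist");cv2.imwrite("pics/w5.png",im)
u,v=map(int,proj(c,(.460,.1692,.006),True));print(u,v)
g=im.astype(int);sat=g.max(2)-g.min(2);V=g.max(2)
e=ring(im,c,(sat<40)&(V>120),u,v,50,.006);print(e,delta((*(np.array(e[0][0])/1000),.003)))
for n in("side",):
    im=r.get_image(n);cs=r.get_calibration(n);a,b=map(int,proj(cs,(.5365,-.088,.06)));q=im[b-45:b+45,a-45:a+45]
    c2=cv2.imread("pics/w5.png")[v-60:v+60,u-60:u+60]
    cv2.imwrite("pics/c5.png",np.hstack([cv2.resize(x,(400,400),interpolation=cv2.INTER_CUBIC) for x in(q,c2)]))
E
```

```text
[0.46147236 0.16949916 0.06620192] [ 0.19871265 -0.35105621  0.54781326] [ 1.4 -1.  63.2]
256 205
(((458.9086608886719, 167.97132873535156), 24.858543395996094), ((459.2867736816406, 168.24586486816406), (47.60425567626953, 48.45789337158203), 77.89305877685547)) [ 1.8 -2.5 63.2]
```

View pics/c5.png

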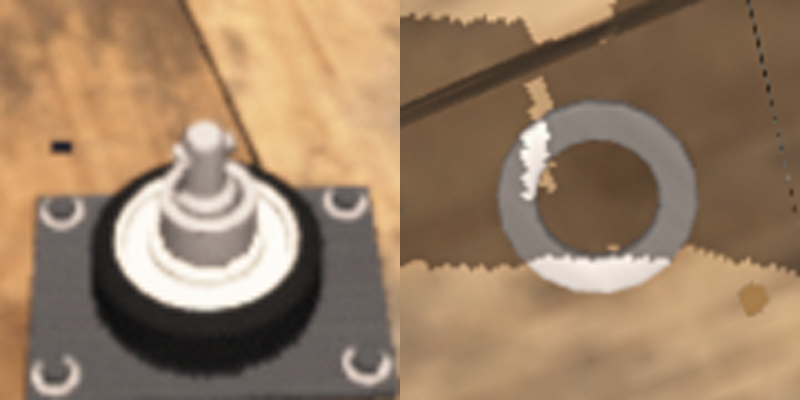

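The left crop shows the spacer seated on the hub. The right one shows the washer as a clean ring under the tool, with its centre at about (597,197).

Emit:
{"name": "carry_out", "arguments": {
  "steps": [
    [[1,1.7,-2,35,0],[1,1.7,-2,57,0],[1,1.7,-2,63,0],[1,1.7,-2,63,0],[1,1.7,-2,63,0],[-1,1.7,-2,63,0],[-1,1.7,-2,63,0],[-1,1.7,-2,63,0],[-1,1.7,-2,63,0],[-1,1.7,-2,63,0],[-1,1.7,-2,63,0],[-1,1.7,-2,63,0]]
  ]
}}

```text
time_s: 10.33
eef_pos: [0.4578, 0.168, 0.0017]
tcp_rot: [[-0.92, 0.391, 0.0], [0.391, 0.92, 0.0], [-0.0, 0.0, -1.0]]
wrist_force: [-0.1, -1.0, 1.1]
width: 0.0484
finger_force: 30.1
```

```bash
python3 - <<'E'
from h import *
s=r.read_state();print(s["eef_pos"],s["wrist_force"],s["width"])
c=r.get_calibration("wrist");im=r.get_image("wrist");cv2.imwrite("pics/w6.png",im)
p=s["eef_pos"].copy();p[2]=.006;u,v=map(int,proj(c,p,True));print(u,v)
g=im.astype(int);sat=g.max(2)-g.min(2);V=g.max(2)
e=ring(im,c,(sat<40)&(V>110),u,v,48,.006);print(e,delta((*(np.array(e[0][0])/1000),.003)))
p=s["eef_pos"];print(delta((.5365,-.0883,p[2])))
E
```

```text
[0.45781329 0.16798825 0.00166198] [-0.08604871 -0.9711237   1.09746802] 0.04841734351497484
257 239
(((458.3373107910156, 167.33010864257812), 25.261619567871094), ((458.4647521972656, 167.45571899414062), (48.196739196777344, 49.51509094238281), 59.06504821777344)) [-0.7 -0.4 -1.3]
[-172.6 -205.1    0. ]
```

Emit:
{"name": "carry_out", "arguments": {
  "steps": [
    [[-1,0,0,-40,0],[-1,0,0,-80,0],[-1,-10,-20,-115,0],[-1,-35,-45,-130,0],[-1,-62,-72,-130,0],[-1,-90,-98,-130,0],[-1,-115,-125,-130,0],[-1,-140,-155,-130,0],[-1,-160,-180,-130,0],[-1,-171,-198,-130,0],[-1,-171,-205,-130,0],[-1,-171,-205,-130,0]]
  ]
}}

```text
time_s: 11.38
eef_pos: [0.5339, -0.0897, 0.1312]
tcp_rot: [[-0.919, 0.395, -0.001], [0.395, 0.919, -0.001], [0.001, -0.001, -1.0]]
wrist_force: [-0.3, -0.2, -0.4]
width: 0.0479
finger_force: 30.0
```

Emit:
{"name": "carry_out", "arguments": {
  "steps": [
    [[-1,0,0,0,0],[-1,0,0,0,0],[-1,0,0,0,0],[-1,0,0,0,0],[-1,0,0,0,0],[-1,0,0,0,0]]
  ]
}}

```text
time_s: 11.88
eef_pos: [0.535, -0.0869, 0.1317]
tcp_rot: [[-0.921, 0.39, 0.0], [0.39, 0.921, 0.0], [-0.0, 0.0, -1.0]]
wrist_force: [-0.7, 0.1, -0.5]
width: 0.0479
finger_force: 30.0
```

```bash
python3 - <<'E'
from h import *
s=r.read_state();print(s["eef_pos"],s["wrist_force"],s["width"],delta((.5355,-.088,.103)),s["tcp_rot"])
c=r.get_calibration("wrist");im=r.get_image("wrist");cv2.imwrite("pics/w7.png",im)
cv2.imwrite("pics/w7c.png",cv2.resize(im[170:310,180:340],(685,600),interpolation=cv2.INTER_CUBIC))
E
```

```text
[ 0.53501142 -0.08692383  0.13166455] [-0.71016393  0.09492075 -0.52226303] 0.04788670147472693 [-0.9 -0.8 28.7] [[-9.20753861e-01  3.90143955e-01  1.45752406e-04]
 [ 3.90143974e-01  9.20753854e-01  1.41138137e-04]
 [-7.91378988e-05  1.86817908e-04 -9.99999979e-01]]
```

Emit:
{"name": "carry_out", "arguments": {
  "steps": [
    [[-1,-0.2,-0.8,15,0],[-1,-0.2,-0.8,26,0],[-1,-0.2,-0.8,30,0],[-1,-0.2,-0.8,35,0],[-1,-0.2,-0.8,40,0],[-1,-0.2,-0.8,45,0],[-1,-0.2,-0.8,50,0],[-1,-0.2,-0.8,50,0],[-1,-0.2,-0.8,50,0]]
  ]
}}

```text
time_s: 12.68
eef_pos: [0.5347, -0.0884, 0.0814]
tcp_rot: [[-0.92, 0.391, -0.0], [0.391, 0.92, 0.0], [0.0, -0.0, -1.0]]
wrist_force: [0.3, -0.4, 0.1]
width: 0.0482
finger_force: 30.0
```

Emit:
{"name": "carry_out", "arguments": {
  "steps": [
    [[-1,0,0,4,0],[-1,0,0,7,0],[-1,0,0,9,0],[-1,0,0,10.5,0],[-1,0,0,12,0],[-1,0,0,12.5,0],[-1,0,0,12.5,0],[-1,0,0,12.5,0]]
  ]
}}

```text
time_s: 13.35
eef_pos: [0.5348, -0.0883, 0.0696]
tcp_rot: [[-0.92, 0.391, -0.0], [0.391, 0.92, 0.0], [0.0, 0.0, -1.0]]
wrist_force: [-1.6, 0.7, 5.3]
width: 0.0483
finger_force: 30.0
```

Emit:
{"name": "carry_out", "arguments": {
  "steps": [
    [[0.3,0,0,0,0],[0.3,0,0,0,0],[0.3,0,0,0,0],[0.3,0,0,-15,0],[0.5,0,0,-55,0],[1,0,0,-90,0],[1,15,38,-90,0],[1,30,75,-90,0],[1,45,112,-90,0],[1,60,149,-90,0],[1,75,186,-90,0],[1,90,220,-90,0]]
  ]
}}

```text
time_s: 14.35
eef_pos: [0.5379, 0.1517, 0.1592]
tcp_rot: [[-0.921, 0.391, 0.001], [0.391, 0.921, 0.0], [-0.0, 0.001, -1.0]]
wrist_force: [0.4, 0.1, 0.8]
width: 0.0915
finger_force: 0.0
```

Emit:
{"name": "carry_out", "arguments": {
  "steps": [
    [[1,15,36,0,-0.1],[1,30,72,0,-0.2],[1,45,108,20,-0.3],[1,60,140,50,-0.34],[1,72,162,80,-0.34],[1,72,162,95,-0.34],[1,72,162,95,-0.34],[1,72,162,95,-0.34],[1,72,162,95,-0.34],[1,72,162,95,-0.34]]
  ]
}}

```text
time_s: 15.18
eef_pos: [0.5369, 0.3256, 0.066]
tcp_rot: [[-0.998, 0.064, 0.003], [0.064, 0.998, 0.001], [-0.003, 0.001, -1.0]]
wrist_force: [-0.4, 0.6, 1.0]
width: 0.0919
finger_force: 0.0
```

```bash
python3 - <<'E'
from h import *
s=r.read_state();print(s["eef_pos"],s["wrist_force"],s["joints"],s["tcp_rot"][:,0],delta((.5345,.3272,.003)))
c=r.get_calibration("wrist");im=r.get_image("wrist");cv2.imwrite("pics/w8.png",im)
u,v=map(int,proj(c,(.5345,.3272,.014),True));print(u,v)
g=cv2.cvtColor(im[v-50:v+50,u-50:u+50],cv2.COLOR_BGR2GRAY)
cv2.imwrite("pics/w8c.png",cv2.resize(cv2.equalizeHist(g),(800,600)[1:]*2,interpolation=cv2.INTER_CUBIC))
print(np.array2string(cv2.resize(g,(33,33),interpolation=cv2.INTER_AREA),max_line_width=200,threshold=5000))
E
```

```text
[0.53691428 0.32555413 0.06599177] [-0.39437237  0.56990171  0.97484478] [-0.60279608  0.60507569  0.00541079  1.76389839 -0.00327741  0.76970481
  0.9106191 ] [-0.99793736  0.06413438 -0.00279505] [ 2.7  1.4 63. ]
258 206
[[176 172 167 164 162 165 168 168 167 165 162 165 168 170 173 172 172 171 171 170 171 119  95  96  96  95  93  90  89  89  88  86  84]
 [171 167 163 158 153 154 158 158 157 156 155 157 159 163 167 168 168 168 168 166 141  91  91  92  90  86  83  82  83  83  85  86  87]
 [153 161 155 149 143 141 128 124 125 128 148 150 150 156 162 164 165 166 165 139  95  90  89  88  86  83  82  84  85  87  89  92  93]
 [111  93  86  82  79  77  74  76  79  85 147 154 154 160 166 169 170 172 154 101  94  92  89  86  84  83  85  90  93  93  95  98  99]
 [ 97  93  89  87  88  87  85  85  87  92 152 159 147 141 145 147 148 142 108  99  97  93  89  86  84  85  88  93  96  97  98  99 100]
 [101  99  96  95  96  96  93  92  92  92  93  93  92  94  96  98 100 100 100  98  96  93  91  88  87  88  90  95  98  98  99 100 100]
 [102 101 101 100 102 102 100  97  95  94  94  93  94  93  81  66  
[... 2878 characters left out ...]
174 168 156 146 101  98]
 [166 163 162 164 163 162 165 173 177 163 163 164 166 168 169 167 155 165 169 171 170 168 168 169 169 171 171 171 171 171 170 142  93]
 [168 166 164 165 166 168 169 170 164 160 163 165 167 168 168 161 162 164 165 168 168 166 166 167 168 168 166 167 169 167 164 155 123]
 [168 168 168 165 163 165 166 165 159 154 159 163 165 166 165 160 162 161 163 165 165 163 164 165 165 166 166 167 168 166 162 158 153]
 [167 168 169 164 161 162 162 160 156 153 159 164 166 168 168 165 160 156 153 150 145 141 137 132 130 124 120 119 111 107 103 101 105]
 [149 145 144 138 132 129 125 120 116 113 113 108 103 102 100  99  99  98  98 102 104 109 119 124 129 132 135 139 141 143 141 144 152]]
```

View pics/w8c.png

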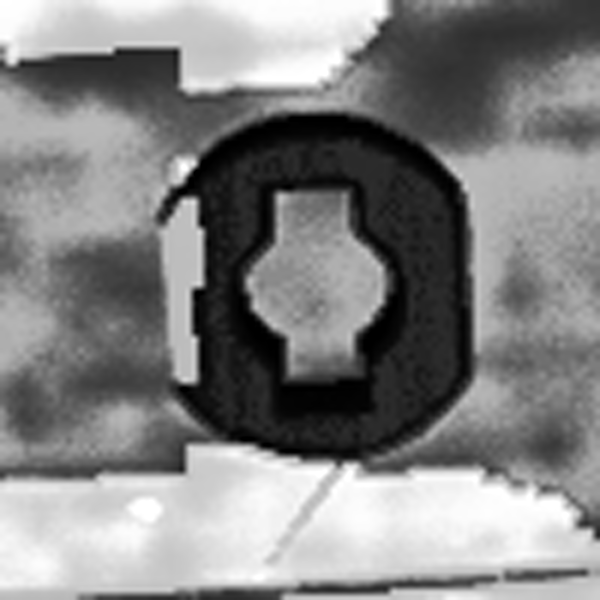

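The enlarged crop shows the collar with its flats nearly vertical (right flat at x≈470) and the slot square to the fingers. The centre is near (325,297) of 600.

```bash
python3 - <<'E'
from h import *
c=r.get_calibration("wrist")
p=back(c,208+325/6,156+297/6,.014,True);p[2]=.004;print(p,delta(p))
E
```

```text
[0.53350461 0.33003852 0.004     ] [ 3.7  4.  62. ]
```

Emit:
{"name": "carry_out", "arguments": {
  "steps": [
    [[1,3.3,2.5,35,-0.02],[1,3.3,2.5,57,-0.02],[1,3.3,2.5,62,-0.02],[1,3.3,2.5,62,-0.02],[1,3.3,2.5,62,-0.02],[-1,3.3,2.5,62,-0.02],[-1,3.3,2.5,62,-0.02],[-1,3.3,2.5,62,-0.02],[-1,3.3,2.5,62,-0.02],[-1,3.3,2.5,62,-0.02],[-1,3.3,2.5,62,-0.02],[-1,3.3,2.5,62,-0.02]]
  ]
}}

```text
time_s: 16.23
eef_pos: [0.532, 0.3292, 0.0021]
tcp_rot: [[-0.999, 0.042, 0.0], [0.042, 0.999, -0.0], [-0.0, 0.0, -1.0]]
wrist_force: [-0.2, -0.5, -0.2]
width: 0.0475
finger_force: 0.0
```

```bash
python3 - <<'E'
from h import *
s=r.read_state();print(s["eef_pos"],s["wrist_force"],s["tcp_rot"][:,0])
c=r.get_calibration("wrist");im=r.get_image("wrist");cv2.imwrite("pics/w9.png",im)
p=s["eef_pos"].copy();p[2]=.014;u,v=map(int,proj(c,p,True));print(u,v)
g=cv2.cvtColor(im,cv2.COLOR_BGR2GRAY)
for col in(u-1,u+1):
  print(col,[(int(q),int(g[q,col])) for q in range(v-32,v+34)])
print([(int(q),int(g[v,q])) for q in range(u-40,u+40)])
for q in range(v-30,v+32,2):
  p=back(c,u,q,.014,True);p[2]=0;print(q,delta(p)[:2],end=' ')
print(delta((.5355,-.088,.1)))
E
```

```text
[0.5320165  0.32920495 0.00214763] [-0.22347054 -0.51902885 -0.24893622] [-9.99124910e-01  4.18259341e-02 -7.98077695e-05]
257 245
256 [(213, 71), (214, 72), (215, 72), (216, 73), (217, 73), (218, 73), (219, 72), (220, 72), (221, 74), (222, 72), (223, 67), (224, 78), (225, 110), (226, 110), (227, 109), (228, 110), (229, 111), (230, 111), (231, 111), (232, 111), (233, 112), (234, 111), (235, 112), (236, 112), (237, 111), (238, 111), (239, 111), (240, 111), (241, 111), (242, 111), (243, 110), (244, 110), (245, 109), (246, 109), (247, 109), (248, 110), (249, 110), (250, 111), (251, 112), (252, 111), (253, 113), (254, 111), (255, 110), (256, 108), (257, 107), (258, 105), (259, 105), (260, 106), (261, 90), (262, 51), (263, 47), (264, 50), (265, 50), (266, 50), (267, 50), (268, 49), (269, 49), (270, 50), (271, 70), (272, 70), (273, 71), (274, 73), (275, 71), (276, 72), (277, 72), (278, 70)]
258 [(213, 70), (214, 71), (215, 73), (216, 73), (217, 74), (218, 73), (219, 73), (220, 74), (221, 73), (222, 72), (223, 69), (224, 79), (225, 110), (226, 109), (227, 109), (228, 109), (229, 110), (230,
[... 1309 characters left out ...]
, (282, 74), (283, 74), (284, 74), (285, 73), (286, 73), (287, 71), (288, 66), (289, 66), (290, 116), (291, 116), (292, 114), (293, 115), (294, 109), (295, 80), (296, 34)]
215 [19.2 -0. ] 217 [18. -0.] 219 [16.7 -0. ] 221 [15.5 -0. ] 223 [14.3 -0. ] 225 [13. -0.] 227 [11.8 -0. ] 229 [10.5 -0. ] 231 [ 9.3 -0. ] 233 [ 8. -0.] 235 [ 6.7 -0. ] 237 [ 5.5 -0. ] 239 [ 4.2 -0. ] 241 [ 2.9 -0. ] 243 [ 1.6 -0. ] 245 [ 0.2 -0. ] 247 [-1.1 -0. ] 249 [-2.4 -0. ] 251 [-3.8 -0.1] 253 [-5.1 -0.1] 255 [-6.5 -0.1] 257 [-7.9 -0.1] 259 [-9.2 -0.1] 261 [-10.6  -0.1] 263 [-12.   -0.1] 265 [-13.4  -0.1] 267 [-14.9  -0.1] 269 [-16.3  -0.1] 271 [-17.7  -0.1] 273 [-19.2  -0.1] 275 [-20.7  -0.1] [ -21.  -416.7  -97.9]
```

Emit:
{"name": "carry_out", "arguments": {
  "steps": [
    [[-0.1,-1.7,0,-1,0],[-0.1,-1.7,0,-1,0],[-1,-1.7,0,-1,0],[-1,-1.7,0,-1,0],[-1,-1.7,0,-1,0],[-1,-1.7,0,-1,0],[-1,-1.7,0,-1,0],[-1,-1.7,0,-1,0],[-1,-1.7,0,-1,0]]
  ]
}}

```text
time_s: 17.03
eef_pos: [0.5338, 0.329, 0.0031]
tcp_rot: [[-0.999, 0.042, 0.0], [0.042, 0.999, -0.0], [-0.0, -0.0, -1.0]]
wrist_force: [0.4, -1.0, 0.7]
width: 0.0397
finger_force: 29.7
```

```bash
cat >> h.py <<'E'
def slot(z,name):
    s=r.read_state();c=r.get_calibration("wrist");im=r.get_image("wrist");cv2.imwrite(name,im)
    p=s["eef_pos"].copy();p[2]=z;u,v=map(int,proj(c,p,True));g=cv2.cvtColor(im,cv2.COLOR_BGR2GRAY)
    return g,c,u,v
E
python3 - <<'E'
from h import *
s=r.read_state();print(s["eef_pos"],s["wrist_force"],s["tcp_rot"][:,0],s["width"])
g,c,u,v=slot(.014,"pics/w10.png");print(u,v)
print([(int(q),int(g[q,u])) for q in list(range(v-26,v-16))+list(range(v+14,v+30))])
for q in(v-22,v,v+25):
  p=back(c,u,q,.014,True);p[2]=0;print(q,delta(p)[:2],end=' ')
print(delta((.5355,-.088,.1)))
E
```

```text
[0.53383359 0.32899831 0.00311988] [ 0.43653615 -0.97621014  0.71440372] [-9.99120300e-01  4.19354507e-02 -2.10852017e-04] 0.039736594415603836
257 244
[(218, 73), (219, 68), (220, 72), (221, 100), (222, 109), (223, 110), (224, 109), (225, 110), (226, 111), (227, 110), (258, 74), (259, 50), (260, 49), (261, 50), (262, 51), (263, 49), (264, 49), (265, 48), (266, 50), (267, 63), (268, 69), (269, 71), (270, 72), (271, 72), (272, 71), (273, 71)]
222 [14.5 -0.1] 244 [ 0.4 -0.1] 269 [-16.9  -0.1] [ -19.1 -416.6  -96.8]
```

Emit:
{"name": "carry_out", "arguments": {
  "steps": [
    [[-1,0,0,-40,0],[-1,0,0,-80,0],[-1,0,-10,-118,0],[-1,-3,-40,-134,0],[-1,-5,-78,-134,-0.03],[-1,-7,-116,-134,-0.06],[-1,-9,-154,-134,-0.09],[-1,-11,-192,-134,-0.11],[-1,-13,-230,-134,-0.11],[-1,-15,-268,-134,-0.11],[-1,-17,-306,-134,-0.11],[-1,-18,-340,-134,-0.11]]
  ]
}}

```text
time_s: 18.08
eef_pos: [0.5369, -0.0134, 0.1369]
tcp_rot: [[-0.998, -0.067, -0.0], [-0.067, 0.998, 0.0], [0.0, 0.0, -1.0]]
wrist_force: [0.1, -0.1, -1.1]
width: 0.0396
finger_force: 29.7
```

Emit:
{"name": "carry_out", "arguments": {
  "steps": [
    [[-1,4,-30,0,0],[-1,6,-55,0,0],[-1,7,-70,0,0],[-1,8,-76,0,0],[-1,8,-76,0,0],[-1,8,-76,0,0],[-1,8,-76,0,0],[-1,8,-76,0,0],[-1,8,-76,0,0]]
  ]
}}

```text
time_s: 18.83
eef_pos: [0.5347, -0.0863, 0.137]
tcp_rot: [[-0.998, -0.07, -0.0], [-0.07, 0.998, 0.0], [0.0, 0.0, -1.0]]
wrist_force: [-0.3, 0.1, -2.0]
width: 0.0398
finger_force: 29.7
```

```bash
python3 - <<'E'
from h import *
s=r.read_state();x=s["tcp_rot"][:,0];print(s["time_s"],s["eef_pos"],s["wrist_force"],np.degrees(np.arctan2(x[1],x[0])),s["width"],s["joints"][6],delta((.5355,-.088,.106)))
E
```

```text
18.8333 [ 0.53473135 -0.08626399  0.13704012] [-0.33690206  0.10305846 -1.98611876] -175.9691768387627 0.03978493499422815 1.772830764965081 [-0.6 -1.8 31. ]
```

Emit:
{"name": "carry_out", "arguments": {
  "steps": [
    [[-1,-0.6,-1.8,15,0],[-1,-0.6,-1.8,25,0],[-1,-0.6,-1.8,30,0],[-1,-0.6,-1.8,32,0],[-1,-0.6,-1.8,34,0],[-1,-0.6,-1.8,34,0],[-1,-0.6,-1.8,34,0]]
  ]
}}

```text
time_s: 19.42
eef_pos: [0.5355, -0.0894, 0.1033]
tcp_rot: [[-0.998, -0.068, 0.0], [-0.068, 0.998, 0.0], [-0.0, -0.0, -1.0]]
wrist_force: [-0.3, 0.2, -1.6]
width: 0.0397
finger_force: 29.7
```

Emit:
{"name": "carry_out", "arguments": {
  "steps": [
    [[-1,0,1,0,0],[-1,0,1,0,0],[-1,0,1,2,0],[-1,0,1,4,0],[-1,0,1,4,0],[-1,0,1,4,0]]
  ]
}}

```text
time_s: 19.92
eef_pos: [0.5351, -0.0884, 0.0989]
tcp_rot: [[-0.998, -0.068, -0.0], [-0.068, 0.998, 0.0], [0.0, 0.0, -1.0]]
wrist_force: [0.9, 0.8, -1.7]
width: 0.0398
finger_force: 29.7
```

Emit:
{"name": "carry_out", "arguments": {
  "steps": [
    [[-1,0,0,1.5,0],[-1,0,0,3,0],[-1,0,0,4,0],[-1,0,0,4,0],[-1,0,0,4,0]]
  ]
}}

```text
time_s: 20.33
eef_pos: [0.5352, -0.0885, 0.095]
tcp_rot: [[-0.998, -0.068, -0.0], [-0.068, 0.998, 0.0], [0.0, 0.0, -1.0]]
wrist_force: [0.8, -0.4, -2.1]
width: 0.0399
finger_force: 29.7
```

Emit:
{"name": "carry_out", "arguments": {
  "steps": [
    [[-1,0,0,3,0],[-1,0,0,6,0],[-1,0,0,9,0],[-1,0,0,12,0],[-1,0,0,14,0],[-1,0,0,16,0],[-1,0,0,17,0],[-1,0,0,17.5,0],[-1,0,0,17.5,0],[-1,0,0,17.5,0]]
  ]
}}

```text
time_s: 21.17
eef_pos: [0.5354, -0.0884, 0.0777]
tcp_rot: [[-0.998, -0.068, 0.0], [-0.068, 0.998, 0.0], [-0.0, -0.0, -1.0]]
wrist_force: [0.6, -0.2, -0.5]
width: 0.0395
finger_force: 29.7
```

Emit:
{"name": "carry_out", "arguments": {
  "steps": [
    [[-1,0,0,0,-0.1],[-1,0,0,0,-0.2],[-1,0,0,0,-0.3],[-1,0,0,0,-0.4],[-1,0,0,0,-0.5],[-1,0,0,0,-0.6],[-1,0,0,0,-0.6],[-1,0,0,0,-0.6]]
  ]
}}

```text
time_s: 21.83
eef_pos: [0.5354, -0.0886, 0.0777]
tcp_rot: [[-0.787, -0.617, 0.0], [-0.617, 0.787, 0.0], [-0.0, -0.0, -1.0]]
wrist_force: [0.8, 0.1, -1.3]
width: 0.0396
finger_force: 29.7
```

Emit:
{"name": "carry_out", "arguments": {
  "steps": [
    [[-1,0,0,0,-0.1],[-1,0,0,0,-0.2],[-1,0,0,0,-0.3],[-1,0,0,0,-0.4],[-1,0,0,0,-0.5],[-1,0,0,0,-0.6],[-1,0,0,0,-0.63],[-1,0,0,0,-0.63],[-1,0,0,0,-0.63]]
  ]
}}

```text
time_s: 22.58
eef_pos: [0.5353, -0.0886, 0.0776]
tcp_rot: [[-0.273, -0.962, -0.0], [-0.962, 0.273, 0.0], [0.0, 0.0, -1.0]]
wrist_force: [-0.0, 1.1, -1.3]
width: 0.0399
finger_force: 29.7
```

```bash
python3 - <<'E'
from h import *
s=r.read_state();x=s["tcp_rot"][:,0];print(s["time_s"],s["eef_pos"],s["wrist_force"],s["moment"],np.degrees(np.arctan2(x[1],x[0])),s["width"],delta((.5354,-.0884,.0771)))
E
```

```text
22.5833 [ 0.53527814 -0.08855534  0.07758004] [-0.01359314  1.1458287  -1.31067476] [0.07137457 0.04658697 0.00549061] -105.82604130400262 0.039854054320090496 [-0.2 -0.1  0.5]
```

Emit:
{"name": "carry_out", "arguments": {
  "steps": [
    [[-1,0,0,0.8,0],[-1,0,0,0.8,0],[0.1,0,0,0.5,0],[0.1,0,0,0.3,0],[0.1,0,0,0,0],[0.1,0,0,0,0],[0.1,0,0,-5,0],[0.1,0,0,-30,0],[0.3,0,0,-70,0],[0.5,0,0,-100,0],[0.5,0,0,-100,0],[0.5,0,0,-100,0]]
  ]
}}

```text
time_s: 23.58
eef_pos: [0.5366, -0.0887, 0.1798]
tcp_rot: [[-0.27, -0.963, 0.004], [-0.963, 0.27, -0.001], [-0.0, -0.005, -1.0]]
wrist_force: [0.3, -0.0, -0.8]
width: 0.0689
finger_force: 0.0
```

Emit:
{"name": "carry_out", "arguments": {
  "steps": [
    [[0.5,-35,0,0,0],[0.5,-77,0,0,0],[0.5,-77,0,0,0],[0.5,-77,0,0,0],[0.5,-77,0,0,0],[0.5,-77,0,0,0],[0.5,-77,0,0,0]]
  ]
}}

```text
time_s: 24.17
eef_pos: [0.5555, -0.0159, 0.177]
tcp_rot: [[-0.272, -0.962, -0.001], [-0.962, 0.272, -0.001], [0.001, 0.001, -1.0]]
wrist_force: [0.2, -0.9, -0.5]
width: 0.0689
finger_force: 0.0
```

```bash
python3 - <<'E'
from h import *
s=r.read_state();print(s["eef_pos"],s["wrist_force"])
c=r.get_calibration("wrist");im=r.get_image("wrist");cv2.imwrite("pics/w11.png",im)
u,v=map(int,proj(c,(.5354,-.0884,.088),True));print(u,v)
g=cv2.cvtColor(im,cv2.COLOR_BGR2GRAY)[v-44:v+44,u-44:u+44]
print(*["".join(" .:-=+*#%@"[int(x)*10//256] for x in row) for row in cv2.resize(g,(88,44),interpolation=cv2.INTER_AREA)],sep="\n")
E
```

```text
[ 0.55551412 -0.0158784   0.17703123] [ 0.16805185 -0.89876906 -0.46241927]
255 112
====================+==-:..............::::.:::::::::.:::.........::-===================
++++++++++++++++++=--:......:..::::...................:::::::.........:-================
+++++++++++++++=-::......:::::::.......::::-==--::::.......:::::::.......:-=============
+++++++++++++=-:.....::::::.....:-+*###%@@@@@@@@@@@@%%#**=:.....::::.........-==========
+++++++++++=-......::::....:-+*#@@@@@@@%%%##***###%@@@@@@@@%#*-:....::::......:-========
+++++++++=-:....:::.....-+#@@@@@%%#*+++***#**#%##*+**+++*#%@@@@@%*=:....:.......:-======
=====++=:......:::...:=#@@@@%#*+*#%@@@@@@@@@@@@@@@@@@@@@%%****#%@@@%*=....:::.....:-====
+++++=-......:::...-#@@@@%*+*#%@@@@@@@@@@@@@@@@@@@@@@@@@@@@@@%#*+*%@@@%+:...::......:===
++++=:....::::...+%@@@%*=*%@@@@@@@@@@@@@%%%%%%%%%@@@@@@@@@@@@@@@@#++#@@@@*:....:.....:-=
=++=:....::::..:#@@@#++#%@@@@@@@@@@%%%%%%%%%%%%%%%#%%%@@@@@@@@@@@@@%*+*%@@%+:..:.......:
++-:....:::...+%@@%++%@@@@@@@@%%%%@%%#**++++===+=+++++*##%%@@@@@@@@@@@#+#@@@#-..........
=-....:::...-#@@@#+#@@@@@@@@%%%%#*++=
[... 2199 characters left out ...]
...:..-*%@@@%###%@@@@@@@@@%*#*++++++++++++++++++#@@@@%##%@@@@#=:.::.......:-=
======-:...........:=#@@@@%###%%@@@@@@@@##%%#*##++++*###%@@%%###%%@@@#+-:..:........:===
========-:........:...-+#@@@@%%####%%@@@@@@@@@@@%%@@@@@%%###%%@@@@%#=:..::........:=====
==========-.............:-+#%%@@@@%%####################%@@@@@%#*=:..:::........:=======
============-...........:...::=+#%%@@@@@@@@@@@@@@@@@@@@@@%%*=-:....:..........:-========
==============-:...........:.....::-==++*###%%%###**+===-::.....:...........:===========
=================-:..............:.......................:...............:==============
====================--..............:..:.....:::::...:................:-================
```

The last view, printed as characters, shows the collar below the lugs. Its slot lies along plate y, the lugs cross it, and the gripper is clear.

```bash
python3 -c "
from rig import r
print(r.hand_in())"
```

```text
the job is handed in; nothing more can be done
None
```

The job is handed in: spacer, washer and collar are on the spindle, the collar is turned under the lugs with its slot across the plate's long sides (tool angle within about 2° of square when I let go), the gripper is clear, and the bystanders were not touched. The hand-in call returned no verdict.

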